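# Press the lids home on cement, primer and polish

## Task

The resoling job is done, so close up before things dry out, the quickest-drying first: with the fingertips press the lid of the tall cement tin fully home, then the lid of the squat white primer tub, then the lid of the flat polish tin. Press each one lightly so that nothing is dented, leave the three containers standing where they are without lifting or tipping them, and do not disturb the tools and supplies lying around them.

Things in the scene. Friction and masses are not known exactly. Their poses are not given: they have to be found in the camera images.
- cement_tin: the tall tin of sole cement: round half-litre steel lever-lid tin with a paper wrap, 86 mm across, rim 100 mm high, 0.33 to 0.6 kg, standing loose on the bench, open end up. Origin at the centre of its underside, z up
- cement_lid_top (a point): centre of the upper face of the lid of the tall tin of sole cement (plug lid, a flat steel disc 70 mm across with two thin beads); 102 mm above the bench when the lid is home, higher by the joint value while it stands up
- cement_lid (a joint): how far that lid stands above its closed place, m: 0 fully home, 0.007 to 0.010 at the start. It slides straight down stiffly, at about 4 N, stays where it is left (no spring), and stops at 0; it does not come off. Its top flexes a little under the finger (about 8 N per mm)
- primer_tub: the squat white tub of primer: round white plastic tub 76 mm across, its lid a ribbed white overcap 77 mm across, 0.17 to 0.31 kg, standing loose. Origin at the centre of its underside, z up
- primer_lid_top (a point): centre of the upper face of the lid of the squat white tub of primer (ribbed plastic overcap 77 mm across, flat on top); 66 mm above the bench when the lid is home, higher by the joint value while it stands up
- primer_lid (a joint): how far that lid stands above its closed place, m: 0 fully home, 0.007 to 0.010 at the start. It slides straight down stiffly, at about 4 N, stays where it is left (no spring), and stops at 0; it does not come off. Its top flexes a little under the finger (about 8 N per mm)
- polish_tin: the flat tin of shoe polish: round steel tin 84 mm across and only 26 mm high when closed, with a dark steel slip lid, 0.07 to 0.13 kg, standing loose. Origin at the centre of its underside, z up
- polish_lid_top (a point): centre of the upper face of the lid of the flat tin of shoe polish (dark steel slip lid 84 mm across, flat on top); 26 mm above the bench when the lid is home, higher by the joint value while it stands up
- polish_lid (a joint): how far that lid stands above its closed place, m: 0 fully home, 0.007 to 0.010 at the start. It slides straight down stiffly, at about 4 N, stays where it is left (no spring), and stops at 0; it does not come off. Its top flexes a little under the finger (about 8 N per mm)
- awl: bystander, loose: awl with a wooden handle, lying, 133 mm long and 28 mm thick; origin under the front end of the handle, the blade along its +x
- glue_brush: bystander, loose: flat glue brush, lying, about 160 mm long, 24 mm wide, 11 mm thick; origin on its underside behind the ferrule, bristles along its +x
- thread_spool: bystander, loose: wooden spool of thread standing on end, 48 mm across, 60 mm high; origin at the centre of its underside
- heel_lifts: bystander, loose: stack of four black rubber heel lifts, about 75 by 75 mm, 26 mm high; origin at the centre of its underside
- edge_bottle: bystander, loose: small amber glass bottle with a black cap, 42 mm across, 94 mm high, standing; origin at the centre of its underside
- hammer: bystander, loose: shoemaker's hammer, lying, about 240 mm long and 31 mm high; origin on its underside near the middle of the handle, the head 100 mm along its +x and 110 mm wide across. Beyond it at the left edge stands a fixed iron stand with an upturned shoe, 275 mm high
- rivet_box: bystander, loose: low open wooden box of rivets, 100 by 70 mm, 30 mm high; origin at the centre of its underside. Behind it along the far edge are a glue box and tool rack (fixed, up to 200 mm high), at the right edge a leather splitter (200 mm)
Mind the look-alikes: they are no part of the job. What is shaped like the cement_tin but black or orange is not meant.

How it is judged:
By the outcome, as a careful person would: the job done as asked, in the order asked, and still so for the second after the job is handed in, with the robot touching nothing.
It also fails if it takes over 54 s, if anything falls off the work surface, if the arm or the gripper's body presses on something with over 40 N, if the wrist force passes 120 N, or if a joint passes its speed limit or range.

## Robot

A 6-joint arm with a two-finger parallel gripper is mounted at the origin on the work surface. World frame = base frame: x ahead of the robot, y to its left, z up, the work surface at z = 0. Lengths are in mm, angles in rad, forces in N, time in s.
With the tool pointing down it reaches from about 400 to 825 mm from the base axis. Payload 7 kg.
Tool frame: the origin (TCP) lies between the finger pads; the fingertips stand 25 mm ahead of it and the grasp point (between the pads) lies 6 mm ahead of it (tip_reach is the distance from the TCP to the fingertips, in mm); z points along the fingers, y is the line along which they close (so a half turn about z gives the same grasp; the last joint's range is limited). The gripper opens to 85 mm and grips with 20 to 120 N. Pads are 22 mm wide; open, the fingers measure 114 mm over their backs; the gripper's body (76 mm by 85 mm) begins 54 mm behind the grasp point. The pads swing forward as they close: fully open they stand 13 mm farther back than shut.
Start: joints at [1.553, 0.359, 0.012, 0, -1.224, -0.288], TCP at [203.222, 643.659, 256.302] pointing down, gripper open.
Joint ranges: [-3.07, 3.07], [-1.43, 2.12], [-1.02, 1.25], [-3.03, 1.67], [-3.05, -0], [-3.03, 3.03]. Speed limits (rad/s): [2.39, 2.39, 3.01, 3.14, 3.14, 3.14].

## Interface

Orientations are given as a unit quaternion [x, y, z, w].
In Python, from workcell import * gives the robot as it stands.
- The arm moves only by the tool move_arm, never from a script. Its argument "increments" is one flat list of numbers, 6 for each row, row after row: the shift along the world's x, y, z scaled (see below), then the turn, a rotation vector about the world's x, y, z scaled (see below). In form: [dx, dy, dz, ax, ay, az, dx, dy, dz, ax, ay, az, ...]. A call has 1 to 8 rows; each row is the pose to reach, as a shift and turn from the pose commanded when the call began, turning the shorter way round; what a row does not reach only later rows make up. The controller multiplies each number of a shift by 500 mm and each number of a turn by pi rad. A row lasts 1/8 s, in which the tool goes at most 62.5 mm and 10.7 degrees, less where a joint would pass 70% of its speed; a pose out of reach is approached as far as the arm can. A call with a number of a shift or a turn outside -1 to 1 is refused whole. A call with a gripper value outside its range is refused whole. "fingers" is the opening, from 0 (shut) to 1 (fully open), set as the call begins (left out, the last holds). The fingers move at their own pace and stop on an object; "newtons" is the grip in N (left out, the last holds). Time passes only in rows, so rows that repeat a pose let the fingers close. It gives the time, the measured TCP pose, the force, the opening and the grip force at its end, in the units of the state.
- observe(): the state, without advancing time (a new reading comes with each control period).
- snapshot(name): name is "scene" or "top"; returns the picture (384x512x3 uint8, red, green, blue); there is no depth.
- camera_params(name): a dict with "fx", "fy", "cx", "cy" (pixels), "distortion" ([k1, k2, p1, p2, k3] as OpenCV has them; the pictures are not rectified), "R" (3x3) and "t" (3): a world point X has camera coordinates R X + t. Camera axes: x right, y down, z forward; pixel columns grow to the right and rows downward; lengths in mm; the calibration is good to about 2 mm. A picture is of the moment at which its call begins. camera_params takes no time and is no camera call.
- job_done(): hands the job in; it is judged then, once.
The state is a dict: "time_s": time; "joint_positions": joint angles; "qd": joint speeds; "effort": joint torques, N m; "ee_pos": TCP position; "eef_rot": TCP orientation; "ft_force": force on the tool from outside, world axes, zero at the start; "torque": the same for the moment, N m; "finger_gap": finger opening in mm; "grip_force": force on a finger pad.
Only numpy, scipy, OpenCV 4.12 (cv2) and the standard library are available. Lean on these libraries where they do the work, as an engineer would, in place of code of your own. Each camera call takes 0.05 s, during which the arm holds its last target. There are 200 camera calls.

## Working session

There is one attempt and no reset: what is moved stays moved. The work goes in short steps, Python scripts to look and compute and a tool call to move; the robot and the scene stay as the last step left them, time stands still between calls to the robot, and variables do not carry over. Pictures are saved under pics/ and viewed, at most 10 in all, crops included, and the job is handed in when it is done.

Besides the shell and the picture viewer there is one more tool, called as name(argument=value, ...), one argument or row to a line, values as JSON. move_arm: Moves the arm, as the interface text tells. Shifts and turns lie within -1 to 1; 1 stands for 500 mm of shift or pi rad of turn. Its arguments: {"type":"object","properties":{"increments":{"type":"array","items":{"type":"number","minimum":-1,"maximum":1}},"fingers":{"type":"number"},"newtons":{"type":"number"}},"required":["increments"]}

```bash
mkdir -p pics; python3 - <<'E'
from workcell import *
import cv2
for n in ("scene","top"):
    p=snapshot(n); cv2.imwrite(f"pics/{n}0.png",cv2.resize(p[:,:,::-1],(800,600),interpolation=cv2.INTER_CUBIC))
    cv2.imwrite(f"{n}_raw.png",p[:,:,::-1]); print(n,camera_params(n))
print(observe())
E
```

```text
scene {'fx': 356.5928869063657, 'fy': 356.5928869063657, 'cx': 258.7836453533345, 'cy': 189.27525302664833, 'distortion': array([-0.00315504,  0.        ,  0.        ,  0.        ,  0.        ]), 'R': array([[ 0.54196933,  0.84022383, -0.01712221],
       [ 0.63024056, -0.41983282, -0.65309819],
       [-0.55593712,  0.34316807, -0.75707965]]), 't': array([-369.23892531, -266.01510252, 1477.84205458])}
top {'fx': 362.58682391993324, 'fy': 362.58682391993324, 'cx': 258.66823487547305, 'cy': 190.33946514512672, 'distortion': array([-0.02661938,  0.        ,  0.        ,  0.        ,  0.        ]), 'R': array([[-0.02886514, -0.99945718,  0.01587949],
       [-0.99421723,  0.02706269, -0.10392163],
       [ 0.10343548, -0.01878737, -0.99445872]]), 't': array([ 79.06725869, 551.32701145, 960.34488414])}
{'time_s': 0.1, 'joint_positions': array([ 1.55308773e+00,  3.59331597e-01,  1.11164232e-02, -2.78466523e-04,
       -1.22409279e+00, -2.88079027e-01]), 'qd': array([ 7.69573352e-04, -1.23335769e-03,  6.49571664e-04,  4.07885920e-04,
       -2.92838739e-05,  8.12084247e-04]), 'effort': array([-3.21002030e-03, -5.84761906e+01,  2.94108009e+01,  6.95477977e+00,
       -3.18498744e-03,  1.08823960e-05]), 'ee_pos': array([203.13174009, 643.28717354, 255.43737132]), 'eef_rot': array([ 9.88326980e-01, -1.52345632e-01, -2.78541756e-05,  7.66563872e-04]), 'ft_force': array([ 0.35079963, -0.01842709, -0.01759646]), 'torque': array([ 0.02147704, -0.04611841,  0.00986149]), 'grip_force': 0.0, 'finger_gap': 85.74556470262867}
```

View pics/scene0.png

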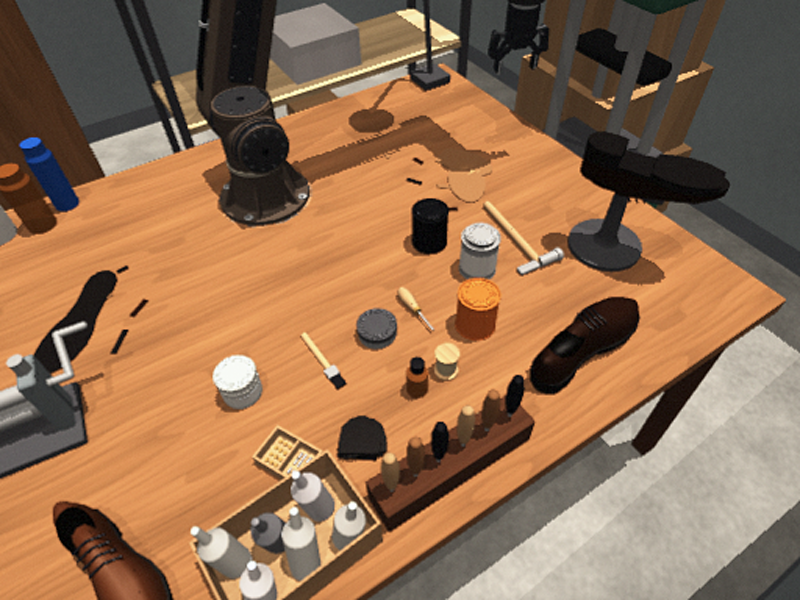

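View pics/top0.png

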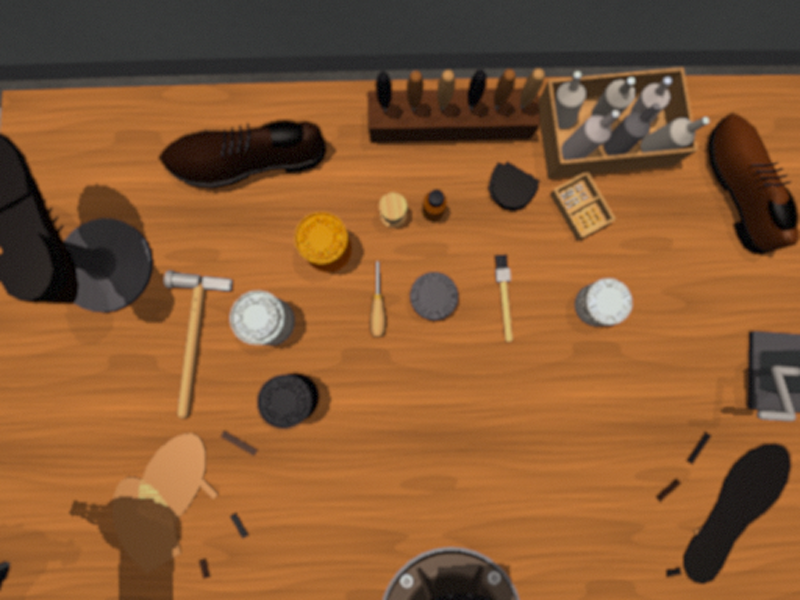

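The scene view shows the grey cement tin at (480,250), the primer tub at (238,380) and the polish tin at (377,327). In the top view they are at (258,318), (608,302) and (434,296). The black and orange tins are the look-alikes. I'll zoom in to measure the lids.

```bash
python3 - <<'E'
import cv2,numpy as np
s=cv2.imread("scene_raw.png");t=cv2.imread("top_raw.png")
C={'s':(s,[(480,245),(238,380),(377,327)]),'t':(t,[(258,318),(606,302),(434,296)])}
rows=[]
for k,(im,cs) in C.items():
    r=[]
    for c in cs:
        u,v=[int(a*.64) for a in c]; u0,v0=u-22,v-22
        print(k,u0,v0)
        w=cv2.resize(im[v0:v0+44,u0:u0+44],(264,264),interpolation=cv2.INTER_CUBIC)
        for i in range(0,44,10):
            cv2.line(w,(i*6,0),(i*6,5),(0,0,255),1);cv2.line(w,(0,i*6),(5,i*6),(0,0,255),1)
        r.append(w)
    rows.append(np.hstack(r))
cv2.imwrite("pics/crops.png",np.vstack(rows))
E
```

```text
s 285 134
s 130 221
s 219 187
t 143 181
t 365 171
t 255 167
```

View pics/crops.png

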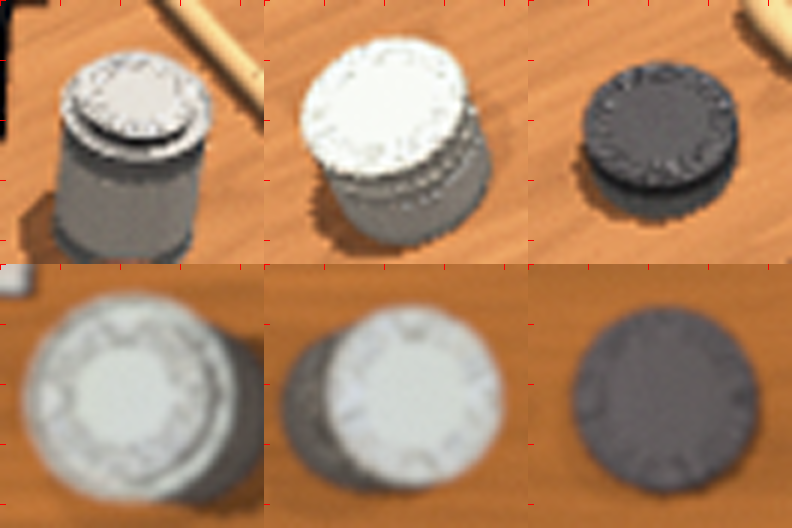

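```bash
python3 - <<'E'
from workcell import *
import numpy as np,cv2
from scipy.optimize import least_squares
off={'scene':[(285,134),(130,221),(219,187)],'top':[(143,181),(365,171),(255,167)]}
px={'scene':[(137,95),(120,108),(132,123)],'top':[(126,130),(150,132),(137,134)]}
cams={n:camera_params(n) for n in off}
def proj(X,c): return cv2.projectPoints(np.float64([X]),cv2.Rodrigues(c['R'])[0],c['t'],np.array([[c['fx'],0,c['cx']],[0,c['fy'],c['cy']],[0,0,1]]),c['distortion'])[0].ravel()
for i,(n,z) in enumerate([('cement',110),('primer',74),('polish',34)]):
    uv={k:np.array(off[k][i])+np.array(px[k][i])/6-.5 for k in off}
    f=lambda X:np.hstack([proj(X,cams[k])-uv[k] for k in off])
    r=least_squares(f,[500,0,50]); g=least_squares(lambda q:f([*q,z]),[500,0])
    print(n,r.x.round(1),r.fun.round(2),'fixed z',g.x.round(1),g.fun.round(2))
from scipy.spatial.transform import Rotation as R
print(R.from_quat(observe()['eef_rot']).as_matrix().round(3))
E
```

```text
cement [521.5 302.1 109.4] [ 0.24 -0.05  0.16  0.09] fixed z [521.6 301.9] [ 0.23 -0.16  0.18  0.04]
primer [ 533.9 -280.    69.6] [0.03 0.   0.03 0.01] fixed z [ 534.8 -279.2] [ 0.03 -0.74  0.33 -0.49]
polish [555.3  12.5  33.2] [ 0.18 -0.01  0.13  0.07] fixed z [555.5  12.5] [ 0.17 -0.13  0.17 -0.01]
[[ 0.954 -0.301 -0.   ]
 [-0.301 -0.954 -0.002]
 [ 0.     0.002 -1.   ]]
```

move_arm(
  increments=[0.3, -0.32, -0.03, 0, 0, 0, 0.3, -0.32, -0.03, 0, 0, 0, 0.3, -0.32, -0.03, 0, 0, 0, 0.3, -0.32, -0.03, 0, 0, 0, 0.637, -0.683, -0.08, 0, 0, 0, 0.637, -0.683, -0.08, 0, 0, 0, 0.637, -0.683, -0.08, 0, 0, 0, 0.637, -0.683, -0.08, 0, 0, 0],
  fingers=0,
  newtons=20,
)

```text
time_s: 1.1
ee_pos: [522.7, 300.5, 216.0]
eef_rot: [0.988, -0.152, -0.0, 0.0]
ft_force: [1.2, 1.8, -0.7]
finger_gap: -0.2
grip_force: 0.0
```

move_arm(
  increments=[-0.001, 0.002, -0.08, 0, 0, 0, -0.001, 0.002, -0.12, 0, 0, 0, -0.001, 0.002, -0.14, 0, 0, 0, -0.001, 0.002, -0.14, 0, 0, 0],
)

```text
time_s: 1.6
ee_pos: [521.0, 303.1, 145.9]
eef_rot: [0.988, -0.152, -0.0, 0.001]
ft_force: [-0.1, -0.9, -0.0]
finger_gap: 0.1
grip_force: 0.0
```

```bash
python3 - <<'E'
from workcell import *
import cv2,numpy as np
o=observe();print(o['ee_pos'],o['ft_force'],o['finger_gap'])
s=snapshot("scene")[:,:,::-1];t=snapshot("top")[:,:,::-1]
cv2.imwrite("pics/c1.png",np.hstack([cv2.resize(s[70:190,250:370],(400,400),interpolation=2),cv2.resize(t[145:265,105:225],(400,400),interpolation=2)]))
E
```

```text
[521.01476203 303.11893329 145.86281532] [-0.12679814 -0.93685744 -0.03101143] 0.07527541965241767
```

View pics/c1.png

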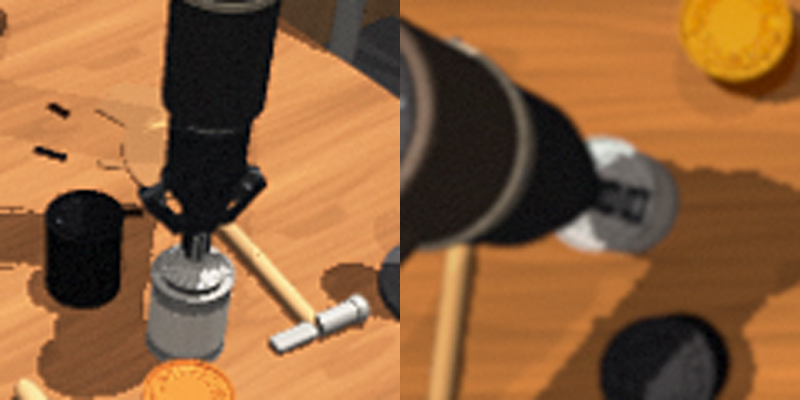

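The shut fingertips are centred above the grey tin's lid, around (195,250) in the left crop. Next I'll creep down.

move_arm(
  increments=[0, 0, -0.008, 0, 0, 0, 0, 0, -0.012, 0, 0, 0, 0, 0, -0.016, 0, 0, 0, 0, 0, -0.02, 0, 0, 0, 0, 0, -0.022, 0, 0, 0, 0, 0, -0.022, 0, 0, 0],
)

```text
time_s: 2.45
ee_pos: [521.2, 303.1, 135.3]
eef_rot: [0.988, -0.152, -0.0, 0.0]
ft_force: [-0.1, 0.9, 0.2]
finger_gap: -0.1
grip_force: 0.0
```

move_arm(
  increments=[0, 0, -0.002, 0, 0, 0, 0, 0, -0.004, 0, 0, 0, 0, 0, -0.006, 0, 0, 0, 0, 0, -0.008, 0, 0, 0, 0, 0, -0.008, 0, 0, 0],
)

```text
time_s: 3.08
ee_pos: [521.3, 303.2, 131.3]
eef_rot: [0.988, -0.152, 0.0, -0.0]
ft_force: [-0.9, -0.7, 2.4]
finger_gap: 0.2
grip_force: 1.6
```

move_arm(
  increments=[0, 0, -0.002, 0, 0, 0, 0, 0, -0.004, 0, 0, 0, 0, 0, -0.006, 0, 0, 0, 0, 0, -0.006, 0, 0, 0],
)

```text
time_s: 3.58
ee_pos: [521.3, 303.2, 128.2]
eef_rot: [0.988, -0.152, 0.0, -0.0]
ft_force: [-0.2, -0.4, 2.6]
finger_gap: -0.0
grip_force: 1.5
```

move_arm(
  increments=[0, 0, -0.002, 0, 0, 0, 0, 0, -0.003, 0, 0, 0, 0, 0, -0.003, 0, 0, 0],
)

```text
time_s: 3.95
ee_pos: [521.3, 303.2, 126.8]
eef_rot: [0.988, -0.152, 0.0, -0.0]
ft_force: [0.2, 0.0, 2.2]
finger_gap: -0.3
grip_force: 1.6
```

move_arm(
  increments=[0, 0, -0.001, 0, 0, 0, 0, 0, -0.002, 0, 0, 0, 0, 0, -0.002, 0, 0, 0],
)

```text
time_s: 4.32
ee_pos: [521.3, 303.2, 126.2]
eef_rot: [0.988, -0.152, 0.0, -0.0]
ft_force: [-1.9, -0.0, 6.9]
finger_gap: -0.0
grip_force: 3.4
```

move_arm(
  increments=[0, 0, -0.001, 0, 0, 0, 0, 0, -0.001, 0, 0, 0],
)

```text
time_s: 4.58
ee_pos: [521.3, 303.2, 126.0]
eef_rot: [0.988, -0.152, 0.0, -0.0]
ft_force: [-1.9, -1.5, 8.1]
finger_gap: -0.0
grip_force: 4.3
```

move_arm(
  increments=[0, 0, 0.02, 0, 0, 0, 0, 0, 0.1, 0, 0, 0, 0, 0, 0.16, 0, 0, 0, 0.012, -0.12, 0.16, 0, 0, 0, 0.012, -0.24, 0.16, 0, 0, 0, 0.012, -0.36, 0.16, 0, 0, 0, 0.012, -0.48, 0.16, 0, 0, 0, 0.012, -0.6, 0.16, 0, 0, 0],
)

```text
time_s: 5.58
ee_pos: [526.7, 1.4, 205.5]
eef_rot: [0.988, -0.152, -0.0, -0.0]
ft_force: [0.3, -0.3, 0.7]
finger_gap: -0.2
grip_force: 0.0
```

```bash
python3 - <<'E'
from workcell import *
import cv2,numpy as np
o=observe();print(o['ee_pos'],o['ft_force'])
s=snapshot("scene")[:,:,::-1];t=snapshot("top")[:,:,::-1]
cv2.imwrite("pics/c2.png",np.hstack([cv2.resize(s[125:195,270:340],(400,400),interpolation=2),cv2.resize(t[170:240,130:200],(400,400),interpolation=2)]))
E
```

```text
[526.71330452   1.41995787 205.5107152 ] [ 0.25440607 -0.32214471  0.69966365]
```

View pics/c2.png

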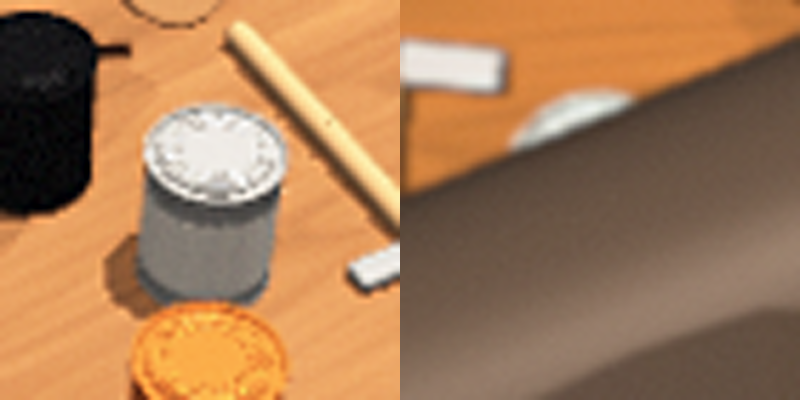

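The lid on the cement tin now sits flat in its rim at (215,150), and the tin hasn't moved. Next is the primer tub.

move_arm(
  increments=[0.014, -0.12, 0, 0, 0, 0, 0.014, -0.24, 0, 0, 0, 0, 0.014, -0.36, 0, 0, 0, 0, 0.014, -0.48, 0, 0, 0, 0, 0.014, -0.565, 0, 0, 0, 0, 0.014, -0.565, -0.08, 0, 0, 0, 0.014, -0.565, -0.15, 0, 0, 0, 0.014, -0.565, -0.17, 0, 0, 0],
)

```text
time_s: 6.68
ee_pos: [532.9, -278.9, 118.0]
eef_rot: [0.988, -0.153, -0.002, -0.0]
ft_force: [-0.8, 0.2, 0.7]
finger_gap: -0.3
grip_force: 0.0
```

move_arm(
  increments=[0.002, 0, -0.008, 0, 0, 0, 0.002, 0, -0.016, 0, 0, 0, 0.002, 0, -0.024, 0, 0, 0, 0.002, 0, -0.028, 0, 0, 0, 0.002, 0, -0.028, 0, 0, 0],
)

```text
time_s: 7.3
ee_pos: [535.2, -279.3, 106.5]
eef_rot: [0.988, -0.152, 0.0, 0.0]
ft_force: [-0.7, 0.5, 0.3]
finger_gap: 0.2
grip_force: 0.0
```

move_arm(
  increments=[0, 0, -0.003, 0, 0, 0, 0, 0, -0.006, 0, 0, 0, 0, 0, -0.009, 0, 0, 0, 0, 0, -0.012, 0, 0, 0, 0, 0, -0.015, 0, 0, 0, 0, 0, -0.018, 0, 0, 0, 0, 0, -0.02, 0, 0, 0, 0, 0, -0.02, 0, 0, 0],
)

```text
time_s: 8.3
ee_pos: [535.2, -279.3, 96.4]
eef_rot: [0.988, -0.152, 0.0, 0.0]
ft_force: [-1.9, -0.2, 4.3]
finger_gap: -0.1
grip_force: 1.6
```

move_arm(
  increments=[0, 0, -0.003, 0, 0, 0, 0, 0, -0.006, 0, 0, 0, 0, 0, -0.008, 0, 0, 0, 0, 0, -0.01, 0, 0, 0, 0, 0, -0.01, 0, 0, 0],
)

```text
time_s: 8.93
ee_pos: [535.2, -279.4, 91.2]
eef_rot: [0.988, -0.152, -0.0, 0.0]
ft_force: [-1.1, 1.1, 3.9]
finger_gap: -0.2
grip_force: 1.4
```

move_arm(
  increments=[0, 0, -0.001, 0, 0, 0, 0, 0, -0.002, 0, 0, 0, 0, 0, -0.002, 0, 0, 0],
)

```text
time_s: 9.3
ee_pos: [535.2, -279.4, 90.5]
eef_rot: [0.988, -0.152, 0.0, 0.0]
ft_force: [-0.8, 1.1, 5.3]
finger_gap: 0.1
grip_force: 2.5
```

move_arm(
  increments=[0, 0, -0.001, 0, 0, 0, 0, 0, -0.001, 0, 0, 0],
)

```text
time_s: 9.55
ee_pos: [535.2, -279.4, 90.2]
eef_rot: [0.988, -0.152, 0.0, 0.0]
ft_force: [-3.0, 0.7, 7.0]
finger_gap: -0.2
grip_force: 3.5
```

move_arm(
  increments=[0, 0, -0.001, 0, 0, 0, 0, 0, -0.001, 0, 0, 0],
)

```text
time_s: 9.8
ee_pos: [535.3, -279.4, 89.9]
eef_rot: [0.988, -0.152, 0.0, 0.0]
ft_force: [-2.8, 1.9, 7.8]
finger_gap: 0.3
grip_force: 4.5
```

move_arm(
  increments=[0, 0, 0.02, 0, 0, 0, 0, 0, 0.1, 0, 0, 0, 0.04, 0.1, 0.14, 0, 0, 0, 0.04, 0.22, 0.14, 0, 0, 0, 0.04, 0.34, 0.14, 0, 0, 0, 0.04, 0.46, 0.14, 0, 0, 0, 0.04, 0.584, 0.14, 0, 0, 0, 0.04, 0.584, 0.14, 0, 0, 0],
)

```text
time_s: 10.8
ee_pos: [555.5, 16.6, 159.7]
eef_rot: [0.989, -0.15, 0.0, -0.0]
ft_force: [0.4, -1.5, -0.1]
finger_gap: 0.1
grip_force: 0.0
```

```bash
python3 - <<'E'
from workcell import *
import cv2,numpy as np
o=observe();print(o['ee_pos'],o['ft_force'])
s=snapshot("scene")[:,:,::-1];t=snapshot("top")[:,:,::-1]
cv2.imwrite("pics/c3.png",np.hstack([cv2.resize(s[205:285,110:190],(400,400),interpolation=2),cv2.resize(s[140:260,180:300],(400,400),interpolation=2)]))
E
```

```text
[555.47185539  16.55074597 159.66340868] [ 0.38652854 -1.48042568 -0.08947171]
```

View pics/c3.png

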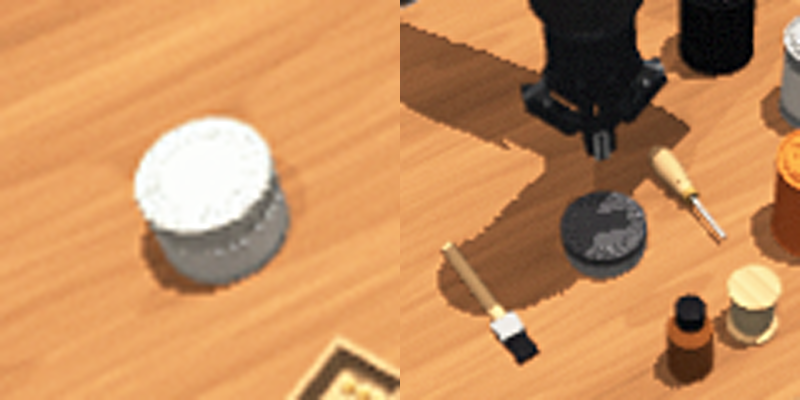

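The primer lid is down at (205,175) in the left crop. On the right the fingers hang above the polish tin at (605,230). I'll descend on it now.

move_arm(
  increments=[0, 0, -0.06, 0, 0, 0, 0, 0, -0.12, 0, 0, 0, 0, 0, -0.16, 0, 0, 0, 0, 0, -0.176, 0, 0, 0, 0, 0, -0.18, 0, 0, 0, 0, 0, -0.18, 0, 0, 0],
)

```text
time_s: 11.65
ee_pos: [555.7, 12.4, 70.0]
eef_rot: [0.988, -0.153, 0.0, -0.0]
ft_force: [-0.3, 0.4, 0.2]
finger_gap: 0.3
grip_force: 0.0
```

move_arm(
  increments=[0, 0, -0.006, 0, 0, 0, 0, 0, -0.01, 0, 0, 0, 0, 0, -0.014, 0, 0, 0, 0, 0, -0.017, 0, 0, 0, 0, 0, -0.02, 0, 0, 0, 0, 0, -0.023, 0, 0, 0, 0, 0, -0.026, 0, 0, 0, 0, 0, -0.026, 0, 0, 0],
)

```text
time_s: 12.65
ee_pos: [555.2, 12.7, 56.2]
eef_rot: [0.988, -0.152, -0.0, -0.0]
ft_force: [-1.0, 1.0, 3.1]
finger_gap: 0.2
grip_force: 1.5
```

move_arm(
  increments=[0, 0, -0.003, 0, 0, 0, 0, 0, -0.006, 0, 0, 0, 0, 0, -0.008, 0, 0, 0, 0, 0, -0.01, 0, 0, 0, 0, 0, -0.01, 0, 0, 0],
)

```text
time_s: 13.28
ee_pos: [555.2, 12.7, 51.2]
eef_rot: [0.988, -0.152, -0.0, 0.0]
ft_force: [-1.9, 2.0, 3.8]
finger_gap: -0.1
grip_force: 1.4
```

move_arm(
  increments=[0, 0, -0.001, 0, 0, 0, 0, 0, -0.003, 0, 0, 0, 0, 0, -0.003, 0, 0, 0],
)

```text
time_s: 13.65
ee_pos: [555.3, 12.7, 50.1]
eef_rot: [0.988, -0.152, 0.0, -0.0]
ft_force: [-2.6, 2.6, 7.7]
finger_gap: 0.0
grip_force: 3.8
```

move_arm(
  increments=[0, 0, -0.001, 0, 0, 0, 0, 0, -0.001, 0, 0, 0],
)

```text
time_s: 13.9
ee_pos: [555.3, 12.7, 49.8]
eef_rot: [0.988, -0.152, 0.0, -0.0]
ft_force: [-3.4, 1.8, 9.9]
finger_gap: 0.1
grip_force: 4.8
```

move_arm(
  increments=[0, 0, 0.02, 0, 0, 0, 0, 0, 0.1, 0, 0, 0, 0, 0, 0.2, 0, 0, 0, 0, 0, 0.3, 0, 0, 0, -0.1, 0, 0.4, 0, 0, 0, -0.1, 0, 0.4, 0, 0, 0, -0.1, 0, 0.4, 0, 0, 0, -0.1, 0, 0.4, 0, 0, 0],
)

```text
time_s: 14.9
ee_pos: [505.2, 12.6, 248.1]
eef_rot: [0.988, -0.152, -0.001, 0.0]
ft_force: [0.9, 0.7, -0.9]
finger_gap: 0.1
grip_force: 0.0
```

```bash
python3 - <<'E'
from workcell import *
import cv2,numpy as np
o=observe();print(o['time_s'],o['ee_pos'],o['ft_force'],abs(o['qd']).max())
s=snapshot("scene")[:,:,::-1]
cv2.imwrite("pics/c4.png",cv2.resize(s[100:325,100:400],(800,600),interpolation=2))
r=cv2.imread("scene_raw.png")
d=cv2.absdiff(s,r).max(2)
for n,b in dict(cement=(295,135,330,185),primer=(135,225,170,263),polish=(225,195,258,224),awl=(250,180,280,213),brush=(190,210,222,250),spool=(275,215,297,245),bottle=(257,225,276,255),hammer=(310,125,365,178),lifts=(213,265,250,297),box=(160,270,205,308)).items(): print(n,(d[b[1]:b[3],b[0]:b[2]]>40).mean().round(3))
E
```

```text
14.9 [505.18920405  12.56774052 248.14982981] [ 0.9081755   0.74987859 -0.85940749] 0.014598544707126923
cement 0.049
primer 0.12
polish 0.183
awl 0.011
brush 0.29
spool 0.0
bottle 0.0
hammer 0.01
lifts 0.0
box 0.0
```

View pics/c4.png

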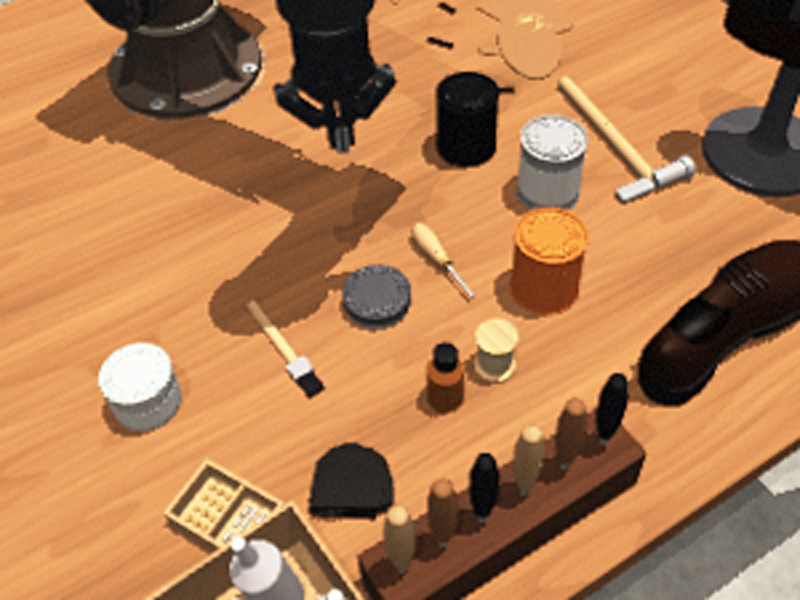

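All three lids are home: cement at (553,140), primer at (140,375) and polish at (377,295). The tools and supplies are undisturbed; the difference measured at the brush is the arm's shadow.

```bash
python3 -c "
from workcell import *
print(job_done())"
```

```text
the job is handed in; nothing more can be done
None
```

I pressed the cement, primer and polish lids home in that order, each with no more than about 10 N. The containers and everything around them stayed in place, and I handed the job in at about 15 s.

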